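# Catch chestnuts from the feed chute and slide their tray onto the balance

### The arm

A 6-joint arm with a two-finger parallel gripper is mounted at the origin on the work surface. World frame = base frame: x ahead of the robot, y to its left, z up, the work surface at z = 0. Lengths are in m, angles in rad, forces in N, time in s.
With the tool pointing down it reaches from about 0.25 to 0.85 m from the base axis. Payload 12.5 kg.
Tool frame: the origin (TCP) lies at the centre of the arm's flange, where the gripper is bolted on; the fingertips stand 186 mm ahead of it and the grasp point (between the pads) lies 167 mm ahead of it; z points along the fingers, y is the line along which they close (so a half turn about z gives the same grasp; the last joint's range is limited). The gripper opens to 93 mm and grips with 3 to 60 N. Pads are 15 mm wide; open, the fingers measure 128 mm over their backs; the gripper's body (75 mm by 188 mm) begins 65 mm behind the grasp point.
Start: joints at [-1.192, 0.351, 1.652, -0, 1.139, -0.085], TCP at [0.246, -0.492, 0.405] pointing down, gripper open.
Joint ranges: [-2.75, 2.75], [-0.79, 2.1], [0.01, 2.65], [-1.57, 4.71], [0.07, 3.14], [-2.87, 2.87]. Speed limits (rad/s): [2.22, 2.22, 2.79, 3.14, 3.14, 3.14].

### API

Orientations are given as a rotation vector (axis times angle).
In Python, from bench import bot gives the robot as it stands.
- The arm moves only by the tool jog_arm, called as name(argument=value, ...) on one line, values as JSON. Schema: {"type":"object","properties":{"increments":{"type":"array","items":{"type":"array","items":{"type":"number"},"minItems":7,"maxItems":7},"minItems":1,"maxItems":10},"clamp_n":{"type":"number"},"only":{"type":"string"},"quiet":{"type":"boolean"},"lines":{"type":"string"}},"required":["increments"],"additionalProperties":false}. increments is a list of rows, 1 to 10 of them, each of 7 numbers: the finger opening in m, then dx, dy, dz in fractions of the full range, 1 being 0.8 m, then a rotation vector rx, ry, rz in fractions of the full range, 1 being 2 rad; each row shifts and turns the commanded pose from where the row before left it, along the tool's axes as they then stand; what a row does not reach is not made up. A row lasts 1/10 s, in which the tool goes at most 0.05 m and 0.15 rad, less where a joint would pass 70% of its speed; a pose out of reach is approached as far as the arm can. The fingers move at their own pace and stop on an object; clamp_n is the grip in N (left out, the last holds). Time passes only in rows, so rows that do not move let the fingers close. The tool returns the time, the measured TCP pose, the force, the opening and the grip force at its end. only (a regular expression) keeps the lines of the reply that match it, lines (a string "A,B") keeps lines A to B, and quiet returns only ok. A shift or turn number past 1, either way, is cut back to 1. Input that does not fit is refused with a message, and nothing moves.
- bot.read_state(): the state, without advancing time (a new reading comes with each control period).
- bot.capture(name): name is "scene" or "top"; returns a dict with "pixels" (384x512x3 uint8, blue, green, red), "fov_y" (degrees; the focal length in pixels is half the picture's height over the tangent of half this angle, whatever the lens; pixels are square), "cx", "cy" (the principal point, pixels), "pose" (4x4, takes a point from camera to world coordinates). Camera axes: x right, y down, z forward; pixel columns grow to the right and rows downward; lengths in m; the calibration is good to about 2 mm. A picture is of the moment at which its call begins. There is no depth.
- bot.sign_off(): hands the job in; it is judged then, once.
The state is a dict: "t": time; "joint_positions": joint angles; "dq": joint speeds; "joint_torque": joint torques, N m; "position": TCP position; "eef_rot": TCP orientation; "contact_force": force on the tool from outside, world axes, zero at the start; "torque": the same for the moment, N m; "finger_gap": finger opening in m; "grip_force": force on a finger pad.
Only numpy, scipy, OpenCV 4.12 (cv2) and the standard library are available. Lean on these libraries where they do the work, as an engineer would, in place of code of your own. Each camera call takes 0.05 s, during which the arm holds its last target. There are 200 camera calls.

### The job

Take the white catch cup by its handle, hold it up under the mouth of the feed chute and, with it held there, move the red gate aside so that all four chestnuts slide into the cup. Stand the cup upright in the middle of the green tray, let go of it, then slide the tray, never lifting it or letting it dip into the gap, from the stand across to the balance until the whole tray rests on the balance's steel platform with the cup of chestnuts still in its middle. Leave the other things on the bench where they are.

Things in the scene. Friction and masses are not known exactly. Their poses are not given: they have to be found in the camera images.
- stand: Fixed low aluminium stand (the tray's start), flat top 150 (x) by 190 (y) mm, 50 mm high. Origin: centre of its underside on the bench. Its +y axis points to the balance.
- balance: Fixed white balance; flat rigid steel platform 150 (x) by 210 (y) mm, no rim, top 48 mm above the bench (2 mm lower than the stand); lower console with blue panel on its -x side. Origin: platform's centre in plan, at bench level. Lies in the stand's +y direction, same yaw, up to 5 mm offset sideways, with an open gap of 60 to 75 mm between stand and platform.
- tray: Loose green plastic tray, 125 (x) by 170 (y) by 18 mm high outside, walls 4 mm, floor 4 mm, about 200 g, white disc (60 mm) marking its middle. Stands on the stand with its long side (y) towards the balance, at most 0.06 rad askew. Origin: centre of its underside, z up. Loaded far off its middle it tips into the gap.
- corner0 (a point): Corner of the tray's underside at its -x, -y
- corner1 (a point): Corner of the tray's underside at its +x, -y
- corner2 (a point): Corner of the tray's underside at its +x, +y
- corner3 (a point): Corner of the tray's underside at its -x, +y
- cup: Loose white square cup, open on top, 76 by 76 by 60 mm high, walls 3 mm, about 90 g; blue bar handle to its -x: 18 mm wide (y), 14 mm high, centre 45 mm above the cup's underside, reaching 38 to 117 mm from the cup's axis. Stands on the bench at the robot's right, handle roughly towards the robot. Origin: centre of its underside, z up.
- cup_handle (a point): Grip point on the cup's handle: 90 mm from the cup's axis (its -x), 45 mm above its underside.
- chute: Fixed feed chute, a steel slide 30 mm wide inside between 4 mm white walls, sloping at 30 degrees down towards its -x, 130 mm long; open top. Origin on the bench straight below the middle of the lip. Its post and foot stand 60 to 160 mm behind the lip (+x); below and in front of the lip it is free.
- lip (a point): Middle of the lower end (lip) of the chute's floor, 160 mm above the bench. Chestnuts leave here towards the chute's -x at up to about 0.8 m/s, so a catching cup's axis should be about 20 mm in front (-x) of the lip with its rim 10 to 15 mm lower than the lip.
- gate_tab (a point): On the -y face of the red tab hanging from the gate. Tab 6 mm wide (y), 12 mm deep (x), hanging to 52 mm below the lip, 5 mm in front of it; this point is 40 mm below the lip and, with the gate shut, 4 mm to the -y side of the lip's middle. A cup held with its rim just below the lip can push the tab.
- gate (a joint): Red upright sliding gate in front of the lip: 0 m shut, 0.046 m fully open; slides to the chute's +y, stays where it is left, moves with 1 to 2 N. A chestnut gets past from about 0.03 m.
- nut0: Chestnut, brown, round, about 26 mm across (rolls like a ball), 12 g, the lowest in the file behind the gate. Origin: its centre.
- nut1: Chestnut as nut0, second in the file.
- nut2: Chestnut as nut0, third.
- nut3: Chestnut as nut0, fourth, the highest.
- jar: Bystander: amber glass jar, 48 mm across, 80 mm high. Origin under its centre.
- tin: Bystander: steel tin, 60 mm across, 70 mm high. Origin under its centre.
- dish: Bystander: closed clear petri dish, 90 mm across, 14 mm high. Origin under its centre.
- triangle: Bystander: yellow triangular counting tray, sides about 100 mm, 14 mm high. Origin under its centre.
- spatula: Bystander: spatula 170 mm long lying on the bench.

How it is judged:
On the way, in this order (a step that is already met when the one before it is completed fails the run):
1. the cup is lifted while the gate is still shut (height (world z) of cup above 0.03 m and value of joint gate below 0.01 m), for 0.1 s.
2. the gate is moved aside while the robot holds the cup up (height (world z) of cup above 0.03 m and value of joint gate above 0.025 m and contact force between the fingers and cup above 0.5 N), for 0.1 s.
3. all four chestnuts are in the cup, still held up (height (world z) of cup above 0.03 m and contact force between the fingers and cup above 0.5 N and x of nut0 in the frame of cup between -0.037 and 0.037 m and y of nut0 in the frame of cup between -0.037 and 0.037 m and z of nut0 in the frame of cup between 0 and 0.06 m and x of nut1 in the frame of cup between -0.037 and 0.037 m and y of nut1 in the frame of cup between -0.037 and 0.037 m and z of nut1 in the frame of cup between 0 and 0.06 m and x of nut2 in the frame of cup between -0.037 and 0.037 m and y of nut2 in the frame of cup between -0.037 and 0.037 m and z of nut2 in the frame of cup between 0 and 0.06 m and x of nut3 in the frame of cup between -0.037 and 0.037 m and y of nut3 in the frame of cup between -0.037 and 0.037 m and z of nut3 in the frame of cup between 0 and 0.06 m), for 0.1 s.
4. the cup stands upright in the middle of the tray (within 30 mm), released, with the chestnuts, the tray still on the stand (horizontal distance between cup and tray below 0.03 m and z of cup in the frame of tray between 0 and 0.008 m and angle between cup's own z axis and vertical below 0.08 rad and x of nut0 in the frame of cup between -0.037 and 0.037 m and y of nut0 in the frame of cup between -0.037 and 0.037 m and z of nut0 in the frame of cup between 0 and 0.06 m and x of nut1 in the frame of cup between -0.037 and 0.037 m and y of nut1 in the frame of cup between -0.037 and 0.037 m and z of nut1 in the frame of cup between 0 and 0.06 m and x of nut2 in the frame of cup between -0.037 and 0.037 m and y of nut2 in the frame of cup between -0.037 and 0.037 m and z of nut2 in the frame of cup between 0 and 0.06 m and x of nut3 in the frame of cup between -0.037 and 0.037 m and y of nut3 in the frame of cup between -0.037 and 0.037 m and z of nut3 in the frame of cup between 0 and 0.06 m and contact force between the fingers and cup below 0.1 N and horizontal distance between tray and stand below 0.05 m), for 0.2 s.
5. the tray is wholly on the balance platform (x of corner0 in the frame of balance between -0.077 and 0.077 m and y of corner0 in the frame of balance between -0.107 and 0.107 m and z of corner0 in the frame of balance between 0.044 and 0.052 m and x of corner1 in the frame of balance between -0.077 and 0.077 m and y of corner1 in the frame of balance between -0.107 and 0.107 m and z of corner1 in the frame of balance between 0.044 and 0.052 m and x of corner2 in the frame of balance between -0.077 and 0.077 m and y of corner2 in the frame of balance between -0.107 and 0.107 m and z of corner2 in the frame of balance between 0.044 and 0.052 m and x of corner3 in the frame of balance between -0.077 and 0.077 m and y of corner3 in the frame of balance between -0.107 and 0.107 m and z of corner3 in the frame of balance between 0.044 and 0.052 m and horizontal distance between cup and tray below 0.03 m and z of cup in the frame of tray between 0 and 0.008 m and angle between cup's own z axis and vertical below 0.08 rad and x of nut0 in the frame of cup between -0.037 and 0.037 m and y of nut0 in the frame of cup between -0.037 and 0.037 m and z of nut0 in the frame of cup between 0 and 0.06 m and x of nut1 in the frame of cup between -0.037 and 0.037 m and y of nut1 in the frame of cup between -0.037 and 0.037 m and z of nut1 in the frame of cup between 0 and 0.06 m and x of nut2 in the frame of cup between -0.037 and 0.037 m and y of nut2 in the frame of cup between -0.037 and 0.037 m and z of nut2 in the frame of cup between 0 and 0.06 m and x of nut3 in the frame of cup between -0.037 and 0.037 m and y of nut3 in the frame of cup between -0.037 and 0.037 m and z of nut3 in the frame of cup between 0 and 0.06 m), for 0.2 s.
At the end, for the whole second after the job is handed in: The whole tray lies flat on the balance platform (no corner more than 2 mm beyond its edge), the cup stands upright in it within 30 mm of its middle, all four chestnuts are in the cup, and tray and cup are released and at rest (all of step 5 and linear speed of each of tray, cup below 0.02 m/s); the robot touches nothing.
It fails at once if the tray dips or is tipped (more than 0.06 rad) (angle between tray's own z axis and vertical above 0.06 rad).
It fails at once if the tray is lifted (more than 12 mm above the stand's top) (z of tray in the frame of stand above 0.062 m).
It fails at once if another thing on the bench is moved by more than 30 mm (distance of any of jar, tin, dish, triangle, spatula from where it was at the start of the episode above 0.03 m).
It also fails if it takes over 64 s, if anything falls off the work surface, if the arm or the gripper's body presses on something with over 40 N, if the wrist force passes 120 N, or if a joint passes its speed limit or range.

## Working session

There is one attempt and no reset: what is moved stays moved. The work goes in short steps, Python scripts to look and compute and a tool call to move; the robot and the scene stay as the last step left them, time stands still between calls to the robot, and variables do not carry over. Pictures are saved under pics/ and viewed, at most 10 in all, crops included, and the job is handed in when it is done.

```bash
ls; mkdir -p pics; cat > h.py <<'E'
import numpy as np, cv2
from bench import bot
def cap(n,f=None):
    c=bot.capture(n)
    if f: cv2.imwrite('pics/'+f,c['pixels'])
    return c
def ray(c,u,v):
    f=c['pixels'].shape[0]/2/np.tan(np.radians(c['fov_y'])/2); P=np.array(c['pose'])
    d=P[:3,:3]@np.array([(u-c['cx'])/f,(v-c['cy'])/f,1]); return P[:3,3],d/np.linalg.norm(d)
def onz(c,u,v,z):
    o,d=ray(c,u,v); return o+d*(z-o[2])/d[2]
def tri(c1,p1,c2,p2):
    o1,d1=ray(c1,*p1);o2,d2=ray(c2,*p2)
    s=np.linalg.lstsq(np.c_[d1,-d2],o2-o1,rcond=None)[0]
    a,b=o1+s[0]*d1,o2+s[1]*d2; return (a+b)/2,np.linalg.norm(a-b)
def proj(c,p):
    f=c['pixels'].shape[0]/2/np.tan(np.radians(c['fov_y'])/2); P=np.array(c['pose'])
    q=P[:3,:3].T@(np.array(p)-P[:3,3]); return np.array([q[0]/q[2]*f+c['cx'],q[1]/q[2]*f+c['cy']])
E
python3 - <<'E'
from h import *
for n in('scene','top'):
    c=cap(n,n+'0.png'); print(n,c['fov_y'],c['cx'],c['cy'],np.round(c['pose'],3).tolist())
print(bot.read_state())
E
```

```text
bench.py
pics
scene 56.85103880204976 253.7714751069898 192.44312787981536 [[0.175, 0.861, -0.477, 1.036], [0.984, -0.156, 0.08, -0.076], [-0.006, -0.483, -0.875, 1.01], [0.0, 0.0, 0.0, 1.0]]
top 48.147316790019104 250.86049032743594 190.60120016535967 [[0.012, -0.992, 0.122, 0.41], [-1.0, -0.015, -0.017, 0.023], [0.018, -0.122, -0.992, 1.279], [0.0, 0.0, 0.0, 1.0]]
{'t': 0.1, 'joint_positions': array([-1.19157928e+00,  3.51137453e-01,  1.65232025e+00, -1.57298337e-05,
        1.13910543e+00, -8.45868953e-02]), 'dq': array([ 0.00018484, -0.00078557, -0.00131864,  0.00098012,  0.00053511,
        0.0018424 ]), 'joint_torque': array([ 1.81828756e-03, -4.98032641e+01, -2.85704577e+01,  7.00896978e-02,
        2.38338491e-02, -3.85167584e-05]), 'position': array([ 0.24603109, -0.49177842,  0.40429492]), 'eef_rot': array([-3.05656083e+00, -7.21819011e-01,  2.45876990e-04]), 'contact_force': array([0.12248507, 0.07800436, 0.50411199]), 'torque': array([ 0.0245595 , -0.03438202, -0.00342548]), 'grip_force': 0.0, 'finger_gap': 0.09280218974874256}
```

View pics/scene0.png

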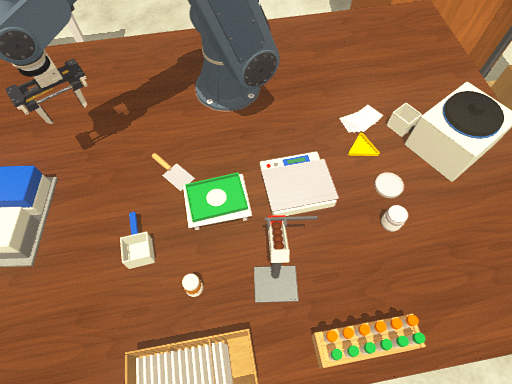

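View pics/top0.png

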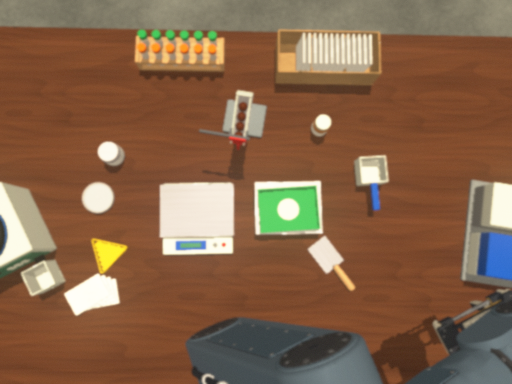

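Scene view: cup (138,249) with its handle at (133,222), tray (217,198), balance (298,183), chute lip near (278,220) with the gate's rail. Top view: cup (371,170), handle (375,198), tray (288,208), balance (197,210), red gate (238,141). I'll enlarge these next.

```bash
python3 - <<'E'
from h import *
s=cv2.imread('pics/scene0.png');t=cv2.imread('pics/top0.png')
a=cv2.resize(s[150:280,110:345],(800,442),interpolation=cv2.INTER_CUBIC)
cv2.imwrite('pics/a.png',a)
b=cv2.resize(t[80:265,150:400],(800,592),interpolation=cv2.INTER_CUBIC)
cv2.imwrite('pics/b.png',b)
E
```

```text
(no output)
```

View pics/a.png

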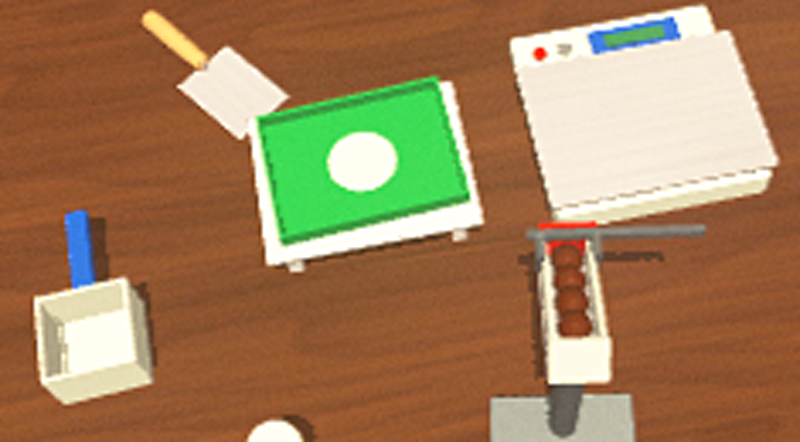

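View pics/b.png

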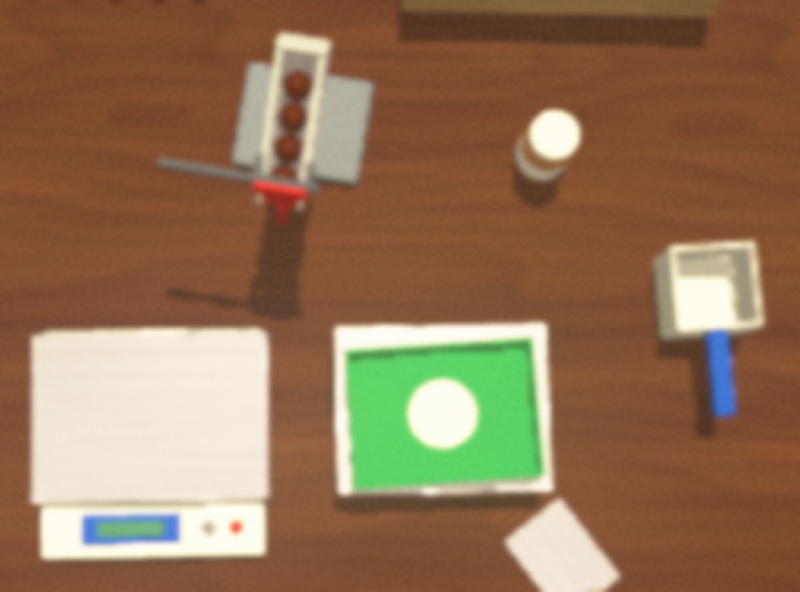

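Crop views: cup is clean of obstruction. The chute's gate (red) is at the lip with the rail running to +y (left in top). The four nuts are in the file, and tray edges and platform corners are clearly visible. Now the measurements.

```bash
python3 - <<'E'
from h import *
np.set_printoptions(precision=4,suppress=True)
S=cap('scene');T=cap('top')
def mask(c,lo,hi,roi):
    h=cv2.cvtColor(c['pixels'],cv2.COLOR_BGR2HSV); m=cv2.inRange(h,lo,hi)
    z=np.zeros_like(m);x0,y0,x1,y1=roi;z[y0:y1,x0:x1]=m[y0:y1,x0:x1]
    return z
def big(m):
    return max(cv2.findContours(m,cv2.RETR_EXTERNAL,cv2.CHAIN_APPROX_NONE)[0],key=cv2.contourArea)
# handle
r={}
for n,c,roi in(('S',S,(115,200,160,240)),('T',T,(355,175,395,220))):
    q=big(mask(c,(100,120,60),(130,255,255),roi)); r[n]=cv2.minAreaRect(q); print(n,'handle',r[n],q.reshape(-1,2).min(0),q.reshape(-1,2).max(0))
print('handle centroid',tri(S,r['S'][0],T,r['T'][0]))
# green/disc/trays
for n,c,roi in(('S',S,(180,165,255,230)),('T',T,(250,175,330,240))):
    g=mask(c,(45,80,60),(80,255,255),roi);q=big(g);hull=cv2.convexHull(q)
    rr=cv2.minAreaRect(q); r['g'+n]=cv2.boxPoints(rr); 
    inner=np.zeros_like(g);cv2.fillPoly(inner,[q],255);d=cv2.bitwise_and(inner,cv2.bitwise_not(g))
    d=cv2.morphologyEx(d,cv2.MORPH_OPEN,np.ones((3,3)));e=cv2.fitEllipse(big(d));r['d'+n]=e; print(n,'disc',e); print(cv2.approxPolyDP(hull,3,True).reshape(-1,2).tolist())
print('disc',tri(S,r['dS'][0],T,r['dT'][0]), onz(S,*r['dS'][0],.054),onz(T,*r['dT'][0],.054))
# red gate
for n,c,roi in(('S',S,(250,205,320,240)),('T',T,(215,125,260,160))):
    m=cv2.inRange(c['pixels'],(0,0,120),(70,70,255));z=np.zeros_like(m);x0,y0,x1,y1=roi;z[y0:y1,x0:x1]=m[y0:y1,x0:x1]
    ys,xs=np.nonzero(z);print(n,'red',[(y,xs[ys==y].min(),xs[ys==y].max()) for y in np.unique(ys)])
# nuts etc by hand
tc=lambda x,y:(150+(x+.5)/3.2-.5,80+(y+.5)/3.2-.5); sc=lambda x,y:(110+(x+.5)/3.404-.5,150+(y+.5)/3.4-.5)
for nm,t,s in(('n3',(298,84),(574,323)),('n2',(292,116),(572,300)),('n1',(288,147),(570,275)),('endL',(278,34),(550,340)),('endR',(330,40),(608,338)),
 ('plat+x+y',(31,332),(777,163)),('plat+x-y',(267,330),(557,208)),('plat-x+y',(33,502),(730,32)),('plat-x-y',(268,503),(517,68)),
 ('stand+x+y',(334,326),(483,222)),('stand+x-y',(547,323),(268,262)),('cup+x+y',(668,247),(150,382-25)),('railend',(157,161),(704,229))):
    print(nm,tri(S,sc(*s),T,tc(*t)))
E
```

```text
S handle ((132.95733642578125, 222.8873748779297), (21.849313735961914, 6.484689235687256), 83.2901611328125) [129 212] [137 234]
T handle ((374.5764465332031, 196.49412536621094), (25.309844970703125, 6.442506313323975), 85.60128784179688) [371 184] [378 209]
handle centroid (array([ 0.5498, -0.3578,  0.0469]), np.float64(0.0016508591207726126))
S disc ((215.98007202148438, 197.07907104492188), (16.27318572998047, 18.886587142944336), 78.27608489990234)
[[237, 172], [247, 208], [193, 221], [185, 184]]
T disc ((287.7532043457031, 208.7678680419922), (21.07997703552246, 21.332183837890625), 103.31668090820312)
[[315, 186], [318, 228], [261, 232], [258, 190]]
disc (array([ 0.5101, -0.1047,  0.0519]), np.float64(0.0009171951519786118)) [ 0.5112 -0.1051  0.054 ] [ 0.51   -0.1041  0.054 ]
S red [(np.int64(216), np.int64(268), np.int64(285)), (np.int64(220), np.int64(281), np.int64(281)), (np.int64(221), np.int64(271), np.int64(281)), (np.int64(222), np.int64(272), np.int64(281)), (np.int64(223), np.int64(272), np.int64(281)), (np.int64(224), np.int64(272), np.int64(280)), (np.int64(225), 
[... 1691 characters left out ...]
ndR (array([0.7816, 0.0227, 0.2685]), np.float64(0.03830489999200479))
plat+x+y (array([0.5778, 0.2638, 0.0503]), np.float64(0.0036762536759411234))
plat+x-y (array([0.5843, 0.0563, 0.0467]), np.float64(0.00510873098203666))
plat-x+y (array([0.4268, 0.2608, 0.0413]), np.float64(0.0020572903265987054))
plat-x-y (array([0.4285, 0.0514, 0.0383]), np.float64(0.0020497049258963937))
stand+x+y (array([ 0.5879, -0.0074,  0.0493]), np.float64(0.0014958937198591015))
stand+x-y (array([ 0.5933, -0.1982,  0.0519]), np.float64(0.0021844289231807033))
cup+x+y (array([ 0.6636, -0.3039,  0.0591]), np.float64(0.009249041435864847))
railend (array([0.6958, 0.1393, 0.207 ]), np.float64(0.0012171885979027504))
```

```bash
python3 - <<'E'
from h import *
np.set_printoptions(precision=4,suppress=True)
S=cap('scene');T=cap('top')
tc=lambda x,y:(150+(x+.5)/3.2-.5,80+(y+.5)/3.2-.5); sc=lambda x,y:(110+(x+.5)/3.404-.5,150+(y+.5)/3.4-.5)
print('endL',tri(S,sc(608,338),T,tc(278,34)));print('endR',tri(S,sc(550,342),T,tc(330,40)))
print('gate top L',tri(S,sc(596,224),T,tc(253,184)),'R',tri(S,sc(540,226),T,tc(307,193)))
print('tab end z.108',onz(T,*tc(283,222),.108), onz(T,*tc(283,205),.125))
# handle ends on z=.052
for n,c,roi in(('S',S,(115,200,160,240)),('T',T,(355,175,395,220))):
    h=cv2.cvtColor(c['pixels'],cv2.COLOR_BGR2HSV); m=cv2.inRange(h,(100,120,60),(130,255,255));z=np.zeros_like(m);x0,y0,x1,y1=roi;z[y0:y1,x0:x1]=m[y0:y1,x0:x1]
    p=np.argwhere(z)[:,::-1].astype(float);P=np.array([onz(c,*q,.052)[:2] for q in p]);mu=P.mean(0);w=np.linalg.svd(P-mu,full_matrices=False)[2][0];w*=np.sign(w[0]);t=(P-mu)@w
    print(n,'handle',mu,'yaw',np.arctan2(w[1],w[0]),'ends',t.min(),t.max(),'axis from far end',mu+w*(t.min()+.117))
for nm,t,s in(('rim+x+y',(668,247),(125,282)),('rim+x-y',(757,242),(36,298)),):pass
# cup rim corners: top view rim corners at z .06
for q in((671,247),(757,242),(764,327),(672,333)): print('rim T',onz(T,*tc(*q),.06))
for q in((128,282),(36,297),(63,402-22),(151,383-20)): print('rim S',onz(S,*sc(*q),.06))
# tray inner corners on z=.068 etc
for q in([315,186],[318,228],[261,232],[258,190]): print('green T',onz(T,*q,.06))
print('jar', onz(T,*tc(548,150),.04))
for n,q in(('spat',(560,500)),('spat2',(505,543)),('spat3',(620,575))): print(n,onz(T,*tc(*q),0))
print('start tip', bot.read_state()['position'])
E
```

```text
endL (array([0.7832, 0.0434, 0.2605]), np.float64(0.0013626074767948946))
endR (array([0.7792, 0.0045, 0.2611]), np.float64(0.0009020390986765612))
gate top L (array([0.6782, 0.0624, 0.2078]), np.float64(0.0011961138180638107)) R (array([0.672 , 0.0205, 0.2072]), np.float64(0.0013851525720621502))
tab end z.108 [0.67  0.04  0.108] [0.6811 0.04   0.125 ]
S handle [ 0.5521 -0.3571] yaw 0.07980856826828765 ends -0.0365576994151421 0.03494146144973928 axis from far end [ 0.6322 -0.3507]
T handle [ 0.5499 -0.3556] yaw 0.05777425788844807 ends -0.03710675787358061 0.03596311320486077 axis from far end [ 0.6297 -0.3509]
rim T [ 0.6634 -0.3111  0.06  ]
rim T [ 0.6693 -0.3897  0.06  ]
rim T [ 0.5914 -0.394   0.06  ]
rim T [ 0.5847 -0.3106  0.06  ]
rim S [ 0.5945 -0.3146  0.06  ]
rim S [ 0.5945 -0.3914  0.06  ]
rim S [ 0.6718 -0.3694  0.06  ]
rim S [ 0.67   -0.2983  0.06  ]
green T [ 0.5761 -0.1816  0.06  ]
green T [ 0.456  -0.1895  0.06  ]
green T [ 0.4426 -0.0278  0.06  ]
green T [ 0.5621 -0.0181  0.06  ]
jar [ 0.7573 -0.2036  0.04  ]
spat [ 0.4351 -0.2196  0.    ]
spat2 [ 0.395  -0.1683  0.    ]
spat3 [ 0.367  -0.2746  0.    ]
start tip [ 0.246  -0.4919  0.4046]
```

```bash
cat >> h.py <<'E'
import sys
from scipy.spatial.transform import Rotation as R
def go(x,y,z,yaw):
    "grasp-point target, tool-x yaw -> turn about tool z, then shift in turned tool axes"
    s=bot.read_state(); M=R.from_rotvec(s['eef_rot']).as_matrix(); y0=np.arctan2(M[1,0],M[0,0])
    G=R.from_euler('z',yaw).as_matrix()@np.diag([1,-1,-1.])
    d=np.array([x,y,z+.167])-s['position']
    print('yaw',round(y0,4),'turn rz',round(y0-yaw,4),'shift after turn',np.round(G.T@d,4),'now',np.round(s['position']-[0,0,.167],4),'F',np.round(s['contact_force'],1),'gap',round(s['finger_gap'],4),'grip',round(s['grip_force'],1),'t',s['t'])
if __name__=='__main__': go(*map(float,sys.argv[1:5]))
E
python3 h.py .540 -.357 .045 .068
```

```text
yaw 0.4638 turn rz 0.3958 shift after turn [ 0.3024 -0.1146  0.1926] now [ 0.246  -0.4919  0.2376] F [-0.1 -0.6  0.3] gap 0.0932 grip 0.0 t 0.3
```

Careful with the scale: shifts go in shares of 0.8 m and turns go in shares of 2 rad. That gives: 0.044 m / 0.8 = 0.055, 0.043 m / 0.8 = 0.0538, 0.132 rad / 2 = 0.066.

jog_arm(increments=[[0.093,0,0,0,0,0,0.066],[0.093,0,0,0,0,0,0.066],[0.093,0,0,0,0,0,0.066],[0.093,0.0538,-0.0205,0,0,0,0],[0.093,0.0538,-0.0205,0,0,0,0],[0.093,0.0538,-0.0205,0,0,0,0],[0.093,0.0538,-0.0205,0,0,0,0],[0.093,0.0538,-0.0205,0,0,0,0],[0.093,0.0538,-0.0205,0,0,0,0],[0.093,0.055,-0.0205,0,0,0,0]], clamp_n=20)

```text
t: 1.3
position: [0.5412, -0.3558, 0.4047]
eef_rot: [3.14, 0.106, -0.0]
contact_force: [-0.1, -0.3, 0.6]
finger_gap: 0.0927
grip_force: 0.0
```

jog_arm(increments=[[0.06,0,0,0.05,0,0,0],[0.06,0,0,0.05,0,0,0],[0.06,0,0,0,0,0,0]])

```text
t: 1.6
position: [0.5388, -0.3559, 0.3195]
eef_rot: [-3.134, -0.107, 0.011]
contact_force: [-0.9, 0.6, -0.9]
finger_gap: 0.0734
grip_force: 0.0
```

```bash
python3 h.py .540 -.357 .045 .068;  python3 -c "
from h import *
c=cap('top');cv2.imwrite('pics/c.png',cv2.resize(c['pixels'][100:260,300:460],(600,600)))
c=cap('scene');cv2.imwrite('pics/d.png',cv2.resize(c['pixels'][150:290,60:200],(600,600)))"
```

```text
yaw 0.0684 turn rz 0.0004 shift after turn [0.0011 0.0012 0.1075] now [ 0.5388 -0.3559  0.1525] F [-0.9  0.6 -0.9] gap 0.0734 grip 0.0 t 1.6
```

Converted, 0.03 m / 0.8 = 0.0375, 0.0175 m / 0.8 = 0.0219.

jog_arm(increments=[[0.06,0,0.0013,0.0375,0,0,0],[0.06,0,0,0.0375,0,0,0],[0.06,0,0,0.0375,0,0,0],[0.06,0,0,0.0219,0,0,0],[0.06,0,0,0,0,0,0],[0.0,0,0,0,0,0,0],[0.0,0,0,0,0,0,0],[0.0,0,0,0,0,0,0],[0.0,0,0,0,0,0,0],[0.0,0,0,0,0,0,0]], clamp_n=25)

```text
t: 2.7
position: [0.5397, -0.3579, 0.2177]
eef_rot: [3.139, 0.107, 0.001]
contact_force: [-0.1, -0.1, -0.3]
finger_gap: 0.0245
grip_force: 0.0
```

```bash
python3 h.py .540 -.357 .045 .068
```

```text
yaw 0.0678 turn rz -0.0002 shift after turn [ 0.0003 -0.0009  0.0057] now [ 0.5397 -0.3579  0.0507] F [-0.1 -0.1 -0.3] gap 0.0245 grip 0.0 t 2.7
```

Converted, 0.005 m / 0.8 = 0.0063.

jog_arm(increments=[[0.04,0,0,0.0063,0,0,0],[0.0,0,0,0,0,0,0],[0.0,0,0,0,0,0,0],[0.0,0,0,0,0,0,0],[0.0,0,0,0,0,0,0],[0.0,0,0,0,0,0,0]], clamp_n=25)

```text
t: 3.3
position: [0.5397, -0.3579, 0.2123]
eef_rot: [-3.14, -0.107, -0.0]
contact_force: [-0.4, 0.1, -0.8]
finger_gap: 0.0176
grip_force: 25.0
```

```bash
python3 h.py .540 -.357 .045 .068
```

```text
yaw 0.0678 turn rz -0.0002 shift after turn [ 0.0004 -0.0008  0.0003] now [ 0.5397 -0.3579  0.0453] F [-0.4  0.1 -0.8] gap 0.0176 grip 25.0 t 3.3
```

Converted, -0.03 m / 0.8 = -0.0375, -0.02 m / 0.8 = -0.025, 0.075 rad / 2 = 0.0375.

jog_arm(increments=[[0.0,0,0,-0.025,0,0,0],[0.0,0,0,-0.0375,0,0,0],[0.0,0,0,-0.0375,0,0,0],[0.0,0,0,-0.025,0,0,0],[0.0,0,0,0,0,0,0.0375],[0.0,0,0,0,0,0,0.0375],[0.0,0,0,0,0,0,0.0365],[0,0,0,0,0,0,0],[0,0,0,0,0,0,0]], clamp_n=25)

```text
t: 4.2
position: [0.5396, -0.3578, 0.3121]
eef_rot: [-3.132, 0.24, 0.0]
contact_force: [-0.5, 0.7, -0.9]
finger_gap: 0.0178
grip_force: 25.0
```

```bash
python3 h.py .563 -.013 .132 -.155
```

```text
yaw -0.1531 turn rz 0.0019 shift after turn [-0.0301 -0.3443  0.0131] now [ 0.5396 -0.3578  0.1451] F [-0.5  0.7 -0.9] gap 0.0178 grip 25.0 t 4.2
```

Converted, -0.045 m / 0.8 = -0.0563, -0.04 m / 0.8 = -0.05.

jog_arm(increments=[[0.0,-0.0038,-0.025,0,0,0,0],[0.0,-0.0038,-0.05,0,0,0,0],[0.0,-0.005,-0.0563,0,0,0,0],[0.0,-0.005,-0.0563,0,0,0,0],[0.0,-0.005,-0.0563,0,0,0,0],[0.0,-0.005,-0.0563,0,0,0,0],[0.0,-0.005,-0.0563,0,0,0,0],[0.0,-0.005,-0.05,0,0,0,0],[0.0,0,-0.025,0,0,0,0],[0,0,0,0,0,0,0]], clamp_n=25)

```text
t: 5.2
position: [0.5635, -0.0101, 0.3123]
eef_rot: [-3.132, 0.236, -0.0]
contact_force: [-1.0, 0.3, -0.2]
finger_gap: 0.0178
grip_force: 25.0
```

jog_arm(increments=[[0,0,0,0.0163,0,0,0],[0,0,0,0,0,0,0],[0,0,0,0,0,0,0]])

```text
t: 5.5
position: [0.5632, -0.0134, 0.2986]
eef_rot: [3.132, -0.245, -0.002]
contact_force: [-0.6, 0.3, -0.4]
finger_gap: 0.0179
grip_force: 25.0
```

```bash
python3 h.py .563 -.013 .132 -.155; python3 - <<'E'
from h import *
a=cap('scene');b=cap('top')
A=cv2.resize(a['pixels'][170:260,200:320],(480,360),interpolation=cv2.INTER_CUBIC);B=cv2.resize(b['pixels'][85:225,200:320],(309,360),interpolation=cv2.INTER_CUBIC)
cv2.imwrite('pics/e.png',np.hstack([A,B]))
E
```

```text
yaw -0.1562 turn rz -0.0012 shift after turn [-0.0003 -0.0004 -0.0004] now [ 0.5632 -0.0134  0.1316] F [-0.6  0.3 -0.4] gap 0.0179 grip 25.0 t 5.5
```

View pics/e.png

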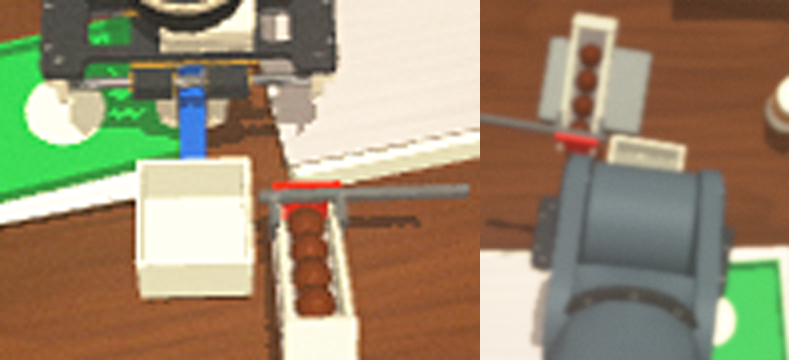

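The picture shows the cup held level, left (-y) of the red gate and not yet touching it. Scene rim corners are at about (263,235) and (234,236), top ones at (250,137) and (280,141). I'll triangulate the rim against the lip.

```bash
python3 - <<'E'
from h import *
np.set_printoptions(precision=4,suppress=True)
S=cap('scene');T=cap('top')
sc=lambda x,y:(200+(x+.5)/4-.5,170+(y+.5)/4-.5); tc=lambda x,y:(200+(x-479.5)/2.575-.5,85+(y+.5)/2.571-.5)
print('rim+x+y',tri(S,sc(252,262),T,tc(609,135)),'rim+x-y',tri(S,sc(137,265),T,tc(687,145)))
for q in((252,262),(137,265),(251,157),(135,160)): print(onz(S,*sc(*q),.147))
for n,s in(('lip tab region top of gate',(341,185)),('gate -y',(273,185))): print(n,onz(S,*sc(*s),.207))
# expected rim centre
s=bot.read_state()['position'];print('axis expected',s[:2]+.09*np.array([.988,-.156]))
print('proj lip est', proj(S,[.683,.039,.16]))
E
```

```text
rim+x+y (array([0.6948, 0.0061, 0.1438]), np.float64(0.0048350717020107965)) rim+x-y (array([ 0.6848, -0.0719,  0.1485]), np.float64(0.002563078948842687))
[0.6957 0.0034 0.147 ]
[ 0.6844 -0.0707  0.147 ]
[0.6207 0.017  0.147 ]
[ 0.609  -0.0607  0.147 ]
lip tab region top of gate [0.6787 0.0621 0.207 ]
gate -y [0.6712 0.0204 0.207 ]
axis expected [ 0.6523 -0.0269]
proj lip est [275.2682 226.4761]
```

Converted, -0.015 m / 0.8 = -0.0188, -0.013 m / 0.8 = -0.0163.

jog_arm(increments=[[0,0,-0.0188,0,0,0,0],[0,0,-0.0188,0,0,0,0],[0,0,-0.0188,0,0,0,0],[0,0,-0.0163,0,0,0,0],[0,0,-0.0163,0,0,0,0],[0,0,0,0,0,0,0],[0,0,0,0,0,0,0],[0,0,0,0,0,0,0],[0,0,0,0,0,0,0],[0,0,0,0,0,0,0]], clamp_n=25)

```text
t: 6.7
position: [0.5743, 0.0574, 0.2993]
eef_rot: [-3.132, 0.244, 0.0]
contact_force: [-0.5, 0.3, -0.4]
finger_gap: 0.0175
grip_force: 25.0
```

```bash
python3 h.py .563 -.013 .132 -.155; python3 - <<'E'
from h import *
a=cap('scene');b=cap('top')
A=cv2.resize(a['pixels'][170:260,200:320],(480,360),interpolation=cv2.INTER_CUBIC);B=cv2.resize(b['pixels'][85:225,200:320],(309,360),interpolation=cv2.INTER_CUBIC)
cv2.imwrite('pics/f.png',np.hstack([A,B]))
E
```

```text
yaw -0.1558 turn rz -0.0008 shift after turn [-0.0003  0.0713  0.0003] now [0.5743 0.0574 0.1323] F [-0.5  0.3 -0.4] gap 0.0175 grip 25.0 t 6.7
```

View pics/f.png

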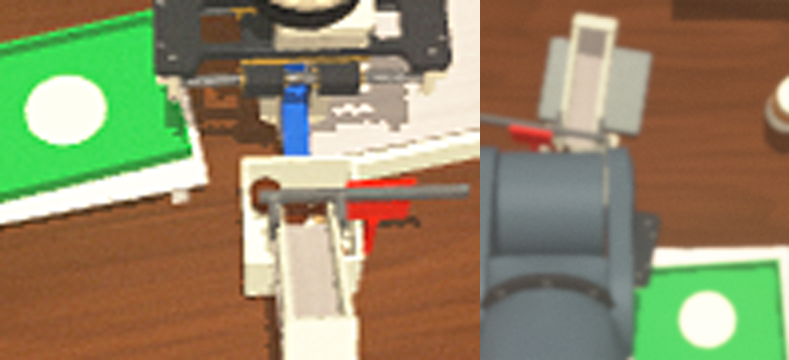

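The chute is empty and the gate (red, about (292,218) in scene) is open. Brown nuts are visible in the cup below the lip. Next I back out and carry it to the tray.

Converted, -0.025 m / 0.8 = -0.0313, -0.02 m / 0.8 = -0.025, -0.062 rad / 2 = -0.031.

jog_arm(increments=[[0,-0.0125,0,0,0,0,0],[0,-0.025,0,0,0,0,0],[0,-0.0313,0,0,0,0,0],[0,-0.0313,0,0,0,0,0],[0,-0.0125,0,0,0,0,0],[0,0,0,0,0,0,-0.031],[0,0,0,0,0,0,-0.031],[0,0,0,0,0,0,-0.031],[0,0,0,0,0,0,0],[0,0,0,0,0,0,0]], clamp_n=25)

```text
t: 7.8
position: [0.4855, 0.0716, 0.2993]
eef_rot: [3.141, 0.045, 0.0]
contact_force: [0.3, 0.9, -1.0]
finger_gap: 0.0178
grip_force: 25.0
```

```bash
python3 h.py .4205 -.1075 .12 .03; python3 - <<'E'
from h import *
a=cap('scene')
cv2.imwrite('pics/g.png',cv2.resize(a['pixels'][150:260,180:340],(640,440),interpolation=cv2.INTER_CUBIC))
E
```

```text
yaw 0.029 turn rz -0.001 shift after turn [-0.0704  0.1771  0.0123] now [0.4855 0.0716 0.1323] F [ 0.3  0.9 -1. ] gap 0.0178 grip 25.0 t 7.8
```

View pics/g.png

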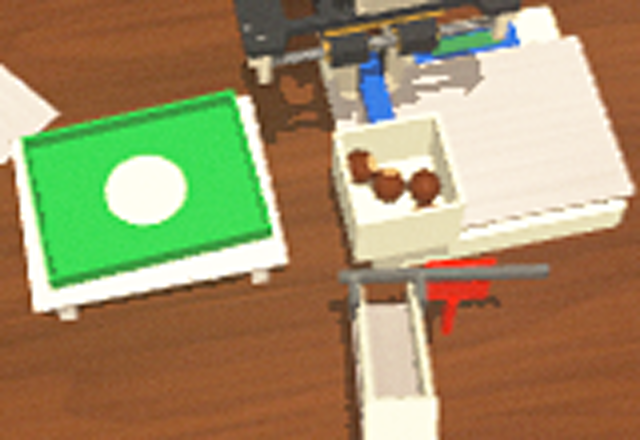

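Three nuts are visible in the cup at about (360,165), (388,185) and (425,187); the fourth may be hidden behind the near wall. Nothing lies on the bench or in the chute.

Converted, 0.03 m / 0.8 = 0.0375, 0.027 m / 0.8 = 0.0338.

jog_arm(increments=[[0,-0.0063,0.0125,0,0,0,0],[0,-0.0125,0.0313,0,0,0,0],[0,-0.015,0.0375,0,0,0,0],[0,-0.015,0.0375,0,0,0,0],[0,-0.015,0.0375,0,0,0,0],[0,-0.0125,0.0338,0,0,0,0],[0,-0.0075,0.0225,0,0,0,0],[0,-0.0043,0.0089,0,0,0,0],[0,0,0,0.015,0,0,0],[0,0,0,0,0,0,0]], clamp_n=25)

```text
t: 8.85
position: [0.42, -0.1075, 0.2864]
eef_rot: [-3.141, -0.047, 0.003]
contact_force: [0.5, -0.2, 0.0]
finger_gap: 0.0177
grip_force: 25.0
```

```bash
python3 h.py .4205 -.1075 .0995 .03; python3 - <<'E'
from h import *
a=cap('scene');b=cap('top')
A=cv2.resize(a['pixels'][155:245,160:280],(480,360),interpolation=cv2.INTER_CUBIC);B=cv2.resize(b['pixels'][150:260,230:330],(310,360),interpolation=cv2.INTER_CUBIC)
cv2.imwrite('pics/i.png',np.hstack([A,B]))
E
```

```text
yaw 0.03 turn rz 0.0 shift after turn [0.0005 0.0001 0.0199] now [ 0.42   -0.1075  0.1194] F [ 0.5 -0.2  0. ] gap 0.0177 grip 25.0 t 8.85
```

View pics/i.png

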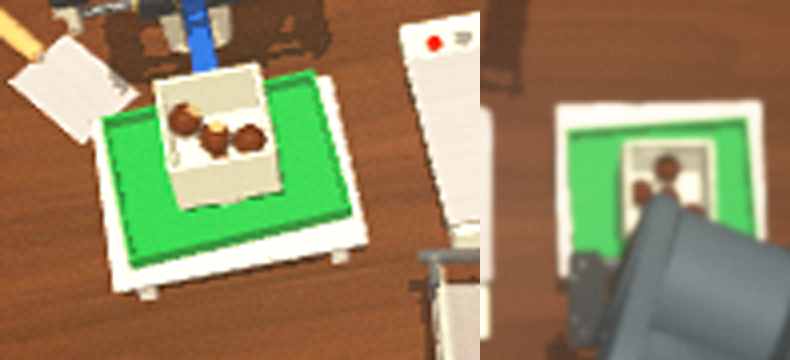

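The top view shows one nut by the far wall (hidden in scene), so all four are in the cup, which is centred over the tray. Now I lower it and release.

Converted, 0.008 m / 0.8 = 0.01, 0.006 m / 0.8 = 0.0075.

jog_arm(increments=[[0,0,0,0.01,0,0,0],[0,0,0,0.0075,0,0,0],[0,0,0,0.005,0,0,0],[0,0,0,0.0019,0,0,0],[0,0,0,0,0,0,0],[0,0,0,0,0,0,0]], clamp_n=25)

```text
t: 9.55
position: [0.4206, -0.1075, 0.2678]
eef_rot: [3.141, 0.048, 0.0]
contact_force: [-0.4, -0.6, -2.0]
finger_gap: 0.018
grip_force: 25.0
```

```bash
python3 h.py .4205 -.1075 .0995 .03
```

```text
yaw 0.0308 turn rz 0.0008 shift after turn [-0.0001 -0.      0.0013] now [ 0.4206 -0.1075  0.1008] F [-0.4 -0.6 -2. ] gap 0.018 grip 25.0 t 9.55
```

Converted, -0.04 m / 0.8 = -0.05, -0.02 m / 0.8 = -0.025.

jog_arm(increments=[[0,0,0,0.0013,0,0,0],[0,0,0,0,0,0,0],[0.03,0,0,0,0,0,0],[0.045,0,0,0,0,0,0],[0.045,0,0,0,0,0,0],[0.045,0,0,-0.025,0,0,0],[0.045,0,0,-0.05,0,0,0],[0.045,0,0,-0.05,0,0,0],[0,0,0,0,0,0,0]], clamp_n=25)

```text
t: 10.45
position: [0.4213, -0.1078, 0.371]
eef_rot: [3.138, 0.048, 0.012]
contact_force: [1.2, 0.6, -0.4]
finger_gap: 0.0405
grip_force: 0.0
```

```bash
python3 h.py .51 -.22 .16 1.57
```

```text
yaw 0.0308 turn rz -1.5392 shift after turn [-0.1121  0.0888  0.044 ] now [ 0.4213 -0.1078  0.204 ] F [ 1.2  0.6 -0.4] gap 0.0405 grip 0.0 t 10.45
```

Converted, 0.045 m / 0.8 = 0.0563, 0.04 m / 0.8 = 0.05, -0.15 rad / 2 = -0.075.

jog_arm(increments=[[0.093,0,0.05,0,0,0,0],[0.093,0,0.0563,0,0,0,0],[0.093,0,0.0563,0,0,0,-0.075],[0.093,0,0,0,0,0,-0.075],[0.093,0,0,0,0,0,-0.075],[0.093,0,0,0,0,0,-0.075],[0.093,0,0,0,0,0,-0.075],[0.093,0,0,0,0,0,-0.075],[0.093,0,0,0,0,0,-0.075],[0.093,0,0,0,0,0,-0.075]], clamp_n=25)

```text
t: 11.45
position: [0.4244, -0.2356, 0.366]
eef_rot: [-2.564, -1.814, 0.0]
contact_force: [0.1, -0.1, -0.6]
finger_gap: 0.0931
grip_force: 0.0
```

```bash
python3 h.py .51 -.22 .16 1.6; python3 - <<'E'
from h import *
print(np.round(bot.read_state()['joint_positions'],2))
np.set_printoptions(precision=4,suppress=True)
a=cap('scene');b=cap('top')
A=cv2.resize(a['pixels'][145:245,170:350],(540,300),interpolation=cv2.INTER_CUBIC);B=cv2.resize(b['pixels'][165:260,150:340],(600,300),interpolation=cv2.INTER_CUBIC)
cv2.imwrite('pics/j.png',np.vstack([np.pad(A,((0,0),(0,60),(0,0))),B]))
E
```

```text
yaw 1.2312 turn rz -0.3688 shift after turn [0.0131 0.086  0.039 ] now [ 0.4244 -0.2356  0.199 ] F [ 0.1 -0.1 -0.6] gap 0.0931 grip 0.0 t 11.45
[-0.6   0.28  1.85 -0.    1.01 -0.26]
```

View pics/j.png

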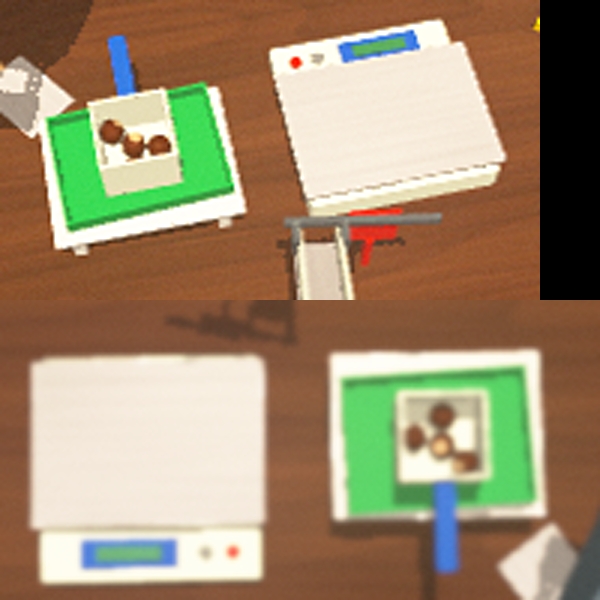

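Released cup with four nuts is centred in the tray. In the crop, platform corners in top are (32,362), (264,360), (264,525), (30,526); stand corners are (331,353), (540,350), (545,515), (332,519).

```bash
python3 - <<'E'
from h import *
np.set_printoptions(precision=4,suppress=True)
T=cap('top');S=cap('scene')
tc=lambda x,y:(150+(x+.5)/3.158-.5,165+(y-300+.5)/3.158-.5); sc=lambda x,y:(170+(x+.5)/3-.5,145+(y+.5)/3-.5)
pt=np.array([onz(T,*tc(*q),.048) for q in((32,357),(264,357),(264,526),(31,526))]);ps=np.array([onz(S,*sc(*q),.048) for q in((502,162),(308,199),(277,80),(464,44))])
st=np.array([onz(T,*tc(*q),.05) for q in((331,353),(540,350),(545,515),(332,519))]);ss=np.array([onz(S,*sc(*q),.05) for q in((245,210),(58,247))])
print('plat T',pt[:,:2].tolist(),pt.mean(0));print('plat S',ps[:,:2].tolist(),ps.mean(0))
print('stand T',st[:,:2].tolist(),st.mean(0));print('S',ss)
def yaw(a,b): return np.arctan2(-(b-a)[0],(b-a)[1])
print('yaws',[yaw(p[1],p[0]) for p in(pt,ps,st,ss)],[yaw(p[2],p[3]) for p in(pt,ps,st)])
for n,c,k in(('T',T,[tc(*q) for q in((527,367),(537,500),(352,514),(342,380))]),('S',S,[sc(*q) for q in((69,229),(48,118),(207,85),(233,190))])):
    p=np.array([onz(c,*q,.061) for q in k]);print('green',n,p[:,:2].tolist(),p.mean(0),yaw(p[0],p[3]),yaw(p[1],p[2]))
E
```

```text
plat T [[0.5806522332384076, 0.26489022980945837], [0.5838347684094782, 0.053305352626962246], [0.4299716552871452, 0.05062536423517474], [0.4273070301854031, 0.2599330720023104]] [0.5054 0.1572 0.048 ]
plat S [[0.5795492568155118, 0.2589470943178974], [0.5853841710522654, 0.055739878911378354], [0.44131889924848255, 0.05142588641219875], [0.43227725366930836, 0.25997693165356484]] [0.5096 0.1565 0.048 ]
stand T [[0.5881705234261774, -0.007957552095949848], [0.5938502813875779, -0.19985667494771053], [0.4430683610647472, -0.20327368841263466], [0.4369958649420928, -0.01058340960478344]] [ 0.5155 -0.1054  0.05  ]
S [[ 0.5871 -0.0087  0.05  ]
 [ 0.5939 -0.1957  0.05  ]]
yaws [np.float64(0.015040277150873492), np.float64(0.02870622181814543), np.float64(0.02958898520396733), np.float64(0.036356661146574834)] [np.float64(0.012729971545305745), np.float64(0.04332745968370093), np.float64(0.03150385716018523)]
green T [[0.5764204071831532, -0.18590156340583264], [0.4560872759228557, -0.1941509652312942], [0.44143412745608096, -0.028122224638685918], [0.5620467313149748, -0.01791894226714759]] [ 0.509  -0.1065  0.061 ] 0.08535853029284791 0.08802861231109359
green S [[0.5818051196106584, -0.18202188881690584], [0.45259176694013126, -0.19169255825469034], [0.44230182136926577, -0.023781029249559597], [0.5684646148708954, -0.017409750822823672]] [ 0.5113 -0.1037  0.061 ] 0.08086532058994271 0.06120540597034487
```

Careful with the scale: shifts go in shares of 0.8 m and turns go in shares of 2 rad. That gives: 0.03 m / 0.8 = 0.0375, 0.028 m / 0.8 = 0.035, -0.123 rad / 2 = -0.0615.

jog_arm(increments=[[0.085,0,0,0,0,0,-0.0615],[0.085,0,0,0,0,0,-0.0615],[0.085,0,0,0,0,0,-0.0615],[0.085,0,0.0375,0,0,0,0],[0.085,0,0.0375,0,0,0,0],[0.085,0,0.035,0,0,0,0],[0.085,0,0,0,0,0,0]], clamp_n=25)

```text
t: 12.35
position: [0.5146, -0.2334, 0.3663]
eef_rot: [2.198, 2.244, 0.001]
contact_force: [-1.4, 0.1, -0.5]
finger_gap: 0.0849
grip_force: 0.0
```

```bash
python3 h.py .514 -.24 .0755 1.6
```

```text
yaw 1.5913 turn rz -0.0087 shift after turn [-0.0066 -0.0008  0.1238] now [ 0.5146 -0.2334  0.1993] F [-1.4  0.1 -0.5] gap 0.0849 grip 0.0 t 12.35
```

Converted, 0.03 m / 0.8 = 0.0375, 0.02 m / 0.8 = 0.025, -0.0087 rad / 2 = -0.0044.

jog_arm(increments=[[0.085,-0.0083,0,0.0375,0,0,-0.0044],[0.085,0,0,0.0375,0,0,0],[0.085,0,0,0.0375,0,0,0],[0.085,0,0,0.025,0,0,0],[0.085,0,0,0.015,0,0,0],[0.085,0,0,0,0,0,0],[0.085,0,0,0,0,0,0]], clamp_n=25)

```text
t: 13.05
position: [0.5127, -0.2404, 0.2455]
eef_rot: [2.186, 2.255, 0.0]
contact_force: [-0.5, 0.2, 0.5]
finger_gap: 0.0849
grip_force: 0.0
```

```bash
python3 h.py .514 -.24 .0755 1.6
```

```text
yaw 1.6017 turn rz 0.0017 shift after turn [0.0004 0.0013 0.003 ] now [ 0.5127 -0.2404  0.0785] F [-0.5  0.2  0.5] gap 0.0849 grip 0.0 t 13.05
```

Converted, 0.01 m / 0.8 = 0.0125, 0.007 m / 0.8 = 0.0088.

jog_arm(increments=[[0.085,0.0125,0,0.0031,0,0,0],[0.085,0.0125,0,0,0,0,0],[0.085,0.0063,0,0,0,0,0],[0.085,0.0063,0,0,0,0,0],[0.085,0.0063,0,0,0,0,0],[0.085,0.0063,0,0,0,0,0],[0.085,0.0063,0,0,0,0,0],[0.085,0.0075,0,0,0,0,0],[0.085,0.0088,0,0,0,0,0],[0.085,0.0088,0,0,0,0,0]], clamp_n=25)

```text
t: 14.05
position: [0.5106, -0.1748, 0.2423]
eef_rot: [2.186, 2.256, 0.0]
contact_force: [0.1, -2.8, 0.8]
finger_gap: 0.0852
grip_force: 1.4
```

jog_arm(increments=[[0.085,0.01,0,0,0,0,0],[0.085,0.01,0,0,0,0,0],[0.085,0.01,0,0,0,0,0],[0.085,0.01,0,0,0,0,0],[0.085,0.0075,0,0,0,0,0],[0.085,0.005,0,0,0,0,0],[0.085,0,0,0,0,0,0]], clamp_n=25)

```text
t: 14.75
position: [0.5091, -0.1327, 0.2421]
eef_rot: [-2.185, -2.256, 0.0]
contact_force: [-0.4, 0.0, 0.2]
finger_gap: 0.085
grip_force: 0.0
```

```bash
python3 h.py .5045 .064 .0755 1.6;  cat > m.py <<'E'
from h import *
np.set_printoptions(precision=4,suppress=True)
z=float(sys.argv[1])
for n in('scene','top'):
    c=cap(n);h=cv2.cvtColor(c['pixels'],cv2.COLOR_BGR2HSV);m=cv2.inRange(h,(45,80,60),(80,255,255))
    z0=np.zeros_like(m);r=(slice(150,235),slice(180,340)) if n=='scene' else (slice(170,245),slice(150,335));z0[r]=m[r]
    k=cv2.connectedComponentsWithStats(z0);L=[i for i in range(1,k[0]) if k[2][i,4]>120];z0=np.isin(k[1],L).astype(np.uint8)
    p=np.argwhere(z0)[:,::-1].astype(np.float32);W=np.array([onz(c,*q,z)[:2] for q in p]).astype(np.float32)
    q=cv2.minAreaRect(W*1000);print(n,'green rect mm',np.round(q[0],1),np.round(q[1],1),round(q[2],2),len(p))
E
python3 m.py .061
```

```text
yaw 1.6031 turn rz 0.0031 shift after turn [ 0.1967  0.0011 -0.0004] now [ 0.5091 -0.1327  0.0751] F [-0.4  0.   0.2] gap 0.085 grip 0.0 t 14.75
scene green rect mm [513. -38.] [134.4 172.3] 1.62 1136
top green rect mm [511.  -26.1] [125.4 146. ] 0.85 1051
```

Converted, 0.008 m / 0.8 = 0.01, 0.006 m / 0.8 = 0.0075.

jog_arm(increments=[[0.085,0.005,0,0,0,0,0],[0.085,0.0075,0,0,0,0,0],[0.085,0.0088,0,0,0,0,0],[0.085,0.01,0,0,0,0,0],[0.085,0.01,0,0,0,0,0],[0.085,0.01,0,0,0,0,0],[0.085,0.01,0,0,0,0,0],[0.085,0.01,0,0,0,0,0],[0.085,0.01,0,0,0,0,0],[0.085,0.01,0,0,0,0,0]], clamp_n=25)

```text
t: 15.85
position: [0.5069, -0.0597, 0.2424]
eef_rot: [2.185, 2.256, 0.0]
contact_force: [0.1, -3.2, 0.8]
finger_gap: 0.0854
grip_force: 1.7
```

jog_arm(increments=[[0.085,0.01,0,0,0,0,0],[0.085,0.01,0,0,0,0,0],[0.085,0.01,0,0,0,0,0],[0.085,0.0075,0,0,0,0,0],[0.085,0.005,0,0,0,0,0],[0.085,0,0,0,0,0,0]], clamp_n=25)

```text
t: 16.45
position: [0.5057, -0.0258, 0.2421]
eef_rot: [-2.185, -2.257, 0.0]
contact_force: [0.2, 0.5, -0.0]
finger_gap: 0.0848
grip_force: 0.0
```

```bash
python3 h.py .5045 .064 .0755 1.6; python3 m.py .06
```

```text
yaw 1.6033 turn rz 0.0033 shift after turn [ 0.0898  0.0014 -0.0004] now [ 0.5057 -0.0258  0.0751] F [ 0.2  0.5 -0. ] gap 0.0848 grip 0.0 t 16.45
scene green rect mm [509.7  69.2] [135.6 170.9] 1.48 945
top green rect mm [507.9  96.1] [127.1 111.3] 1.57 865
```

Converted, 0.008 m / 0.8 = 0.01, 0.006 m / 0.8 = 0.0075.

jog_arm(increments=[[0.085,0.005,0,0,0,0,0],[0.085,0.0075,0,0,0,0,0],[0.085,0.01,0,0,0,0,0],[0.085,0.01,0,0,0,0,0],[0.085,0.01,0,0,0,0,0],[0.085,0.01,0,0,0,0,0],[0.085,0.01,0,0,0,0,0],[0.085,0.01,0,0,0,0,0],[0.085,0.01,0,0,0,0,0],[0.085,0.01,0,0,0,0,0]], clamp_n=25)

```text
t: 17.55
position: [0.5034, 0.0483, 0.2422]
eef_rot: [-2.186, -2.257, -0.0]
contact_force: [0.6, -1.5, -0.2]
finger_gap: 0.085
grip_force: 0.9
```

jog_arm(increments=[[0.085,0.0075,0,0,0,0,0],[0.085,0.0063,0,0,0,0,0],[0.085,0.0038,0,0,0,0,0],[0.085,0.0025,0,0,0,0,0],[0.085,0,0,0,0,0,0],[0.085,-0.025,0,0,0,0,0],[0.085,-0.025,0,-0.025,0,0,0],[0.085,-0.0375,0,-0.05,0,0,0],[0.085,-0.05,0,-0.05,0,0,0],[0.085,-0.05,0,0,0,0,0]], clamp_n=25)

```text
t: 18.55
position: [0.5083, -0.083, 0.3421]
eef_rot: [2.181, 2.253, 0.006]
contact_force: [-0.2, -0.8, -0.8]
finger_gap: 0.0852
grip_force: 0.0
```

jog_arm(increments=[[0.085,-0.05,0,0,0,0,0],[0.085,-0.05,0,0,0,0,0],[0.085,0,0,0,0,0,0]])

```text
t: 18.85
position: [0.51, -0.1653, 0.3378]
eef_rot: [2.189, 2.252, 0.0]
contact_force: [-0.3, 0.1, -0.1]
finger_gap: 0.0854
grip_force: 0.0
```

```bash
python3 m.py .059; python3 - <<'E'
from h import *
a=cap('scene');b=cap('top')
A=cv2.resize(a['pixels'][145:245,170:350],(540,300),interpolation=cv2.INTER_CUBIC);B=cv2.resize(b['pixels'][165:260,150:340],(600,300),interpolation=cv2.INTER_CUBIC)
cv2.imwrite('pics/k.png',np.vstack([np.pad(A,((0,0),(0,60),(0,0))),B]))
E
```

```text
scene green rect mm [506.4 158.3] [133.8 172.9] 1.8 1220
top green rect mm [504.8 158.3] [124.7 168.1] 2.03 1682
```

View pics/k.png

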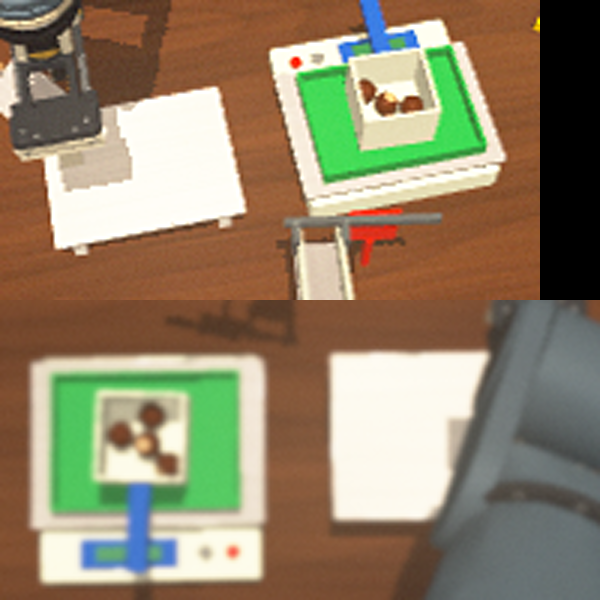

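The tray is centred on the platform, at about (505,158) mm against the platform's (507,157) mm. The cup stands in its middle with four nuts and the arm is clear, so I hand it in.

```bash
python3 -c "
from bench import bot
print(bot.sign_off())"
```

```text
the job is handed in; nothing more can be done
None
```

The job is handed in at about 19 s: the tray sits centred on the balance platform with the cup upright in its middle and all four chestnuts in it, and the robot is clear; the sign-off returned no verdict.

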